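# Tip the walnut blank onto the layout board and push it home

### The job

Tip over the tall walnut block standing on the plywood layout board: push it high up with the fingertips so that it falls towards the wooden stop and lies flat inside the marked outline. Then push it gently along the board by its near end until its far end rests against the stop, still inside the outline. Do not pick the block up, and leave everything else as it stands, including the shorter block standing beside the board.

Things in the scene. Friction and masses are not known exactly. Their poses are not given: they have to be found in the camera images.
- board: Plywood layout board, fixed, 280 x 130 x 9 mm (top 9 mm above the work surface). Origin: centre of its underside; x runs along its length to the stop, y across, z up. Thin flush dark lines, 4 mm wide, mark the outline: side lines centred at y = -52 and +52 mm, near line centred at x = -127 mm; the stop closes the far end. The walnut block stands inside, close to the near line.
- stop_face (a point): Centre of the stop's face that looks along the board's -x, at board x = 115 mm, 9.5 mm above the board's top. The stop is a fixed wooden bar 120 mm wide (along y), 20 mm thick and 22 mm high.
- blank: Walnut block 150 x 42 x 19 mm, about 75 g, standing on end on the board at the start, its top 159 mm above the work surface. Its own y axis (150 mm) points up, x (42 mm) lies across the board, z (19 mm) points to the stop, give or take a small yaw. Origin: centre of the 42 x 150 mm face turned away from the stop, which looks up once the block has fallen.
- foot_end (a point): Centre of the block's 42 x 19 mm end that stands on the board at the start; after the fall, the end nearer the near line, the one to push. The block is loose: lying, it slides easily (under 2 N).
- head_end (a point): Centre of the block's other 42 x 19 mm end, on top at the start. Pushed some 20 mm towards the stop it tips the block about its bottom edge, which then falls by itself and lies some 15 to 75 mm short of the stop; this end must then meet the stop.
- short_block: Beech block standing on end on the work surface beside the board on its -y side, 50 x 25 mm and 110 mm high; not to be moved. Origin: centre of its 50 x 110 mm face turned away from the stop.
- bottle: Glue bottle, 51 mm across, 160 mm high, standing near the stop's -y end; leave alone. Origin: centre of its underside.
- tin: Round wax tin, 62 mm across, 36 mm high, on the board's +y side; leave alone. Origin: centre of its underside.
- sander: Cork sanding block 57 x 87 x 32 mm on the board's +y side; leave alone. Origin: centre of its underside.
- gauge_cube: Brass setup cube, 25 mm, on the board's +y side near the walnut block; leave alone. Origin: centre of its underside.
There are look-alikes about, which are no part of the job. Of the things like the blank, leave any that is pink; of the rest the smaller one is meant.

How it is judged:
By the outcome, as a careful person would: the job done as asked, in the order asked, and still so for the second after the job is handed in, with the robot touching nothing.
It also fails if it takes over 42 s, if anything falls off the work surface, if the arm or the gripper's body presses on something with over 40 N, if the wrist force passes 120 N, or if a joint passes its speed limit or range.

### The arm

A 7-joint arm with a two-finger parallel gripper is mounted at the origin on the work surface; the furniture and walls round the work are solid. World frame = base frame: x ahead of the robot, y to its left, z up, the work surface at z = 0. Lengths are in m, angles in rad, forces in N, time in s.
With the tool pointing down it reaches from about 0.4 to 0.85 m from the base axis. Payload 4.5 kg.
Tool frame: the origin (TCP) lies midway between the tips of the shut fingers; the grasp point (between the pads) lies 19 mm behind it; z points along the fingers, y is the line along which they close (so a half turn about z gives the same grasp; the last joint's range is limited). The gripper opens to 88 mm and grips with 3 to 60 N. Pads are 18 mm wide; open, the fingers measure 123 mm over their backs; the gripper's body (75 mm by 187 mm) begins 45 mm behind the grasp point.
Start: joints at [-1.186, 0.689, -0.195, 1.565, 0.157, 0.902, -0.215], TCP at [0.215, 0.587, 0.239] pointing down, gripper open.
Joint ranges: [-3.01, 3.01], [-0.46, 2.08], [-1.47, 1.51], [0.13, 2.56], [-1, 4.14], [0.04, 2.09], [-2.66, 2.66]. Speed limits (rad/s): [2.57, 2.57, 3.14, 3.14, 3.14, 3.14, 3.14].

### API

Orientations are given as a unit quaternion [x, y, z, w].
In Python, from plant import r, eyes, finish_job gives the robot as it stands. The module is installed in compiled form; this text tells all that it offers.
- The arm moves only by the tool move_arm, never from a script. Its argument "motion" is a list of rows, each a list of 7 numbers: the shift along the tool's x, y, z in mm, then the turn, a rotation vector about the tool's x, y, z in degrees, then the closure, from 0 (fully open) to 1 (shut). A call has 1 to 5 rows; each row is the pose to reach, as a shift and turn from the pose commanded when the call began, along the tool's axes at that moment; what a row does not reach only later rows make up. A row lasts 1/8 s, in which the tool goes at most 62.5 mm and 10.7 degrees, less where a joint would pass 70% of its speed; a pose out of reach is approached as far as the arm can. A call with a gripper value outside its range is refused whole. The fingers move at their own pace and stop on an object; "newtons" is the grip in N (left out, the last holds). Time passes only in rows, so rows that repeat a pose let the fingers close. It gives the time, the measured TCP pose, the force, the opening and the grip force at its end, in the units of the state.
- r.get_state(): the state, without advancing time (a new reading comes with each control period).
- eyes.snapshot(name): name is "scene" or "top" or "wrist"; returns a dict with "frame" (420x560x3 uint8, red, green, blue), "z_map" (420x560 float32, m along the optical axis (not along the pixel's ray), 0 where there is no reading), "intrinsics" (3x3 intrinsics, pixels), "world_to_cam" (4x4, takes a point from world to camera coordinates). Camera axes: x right, y down, z forward; pixel columns grow to the right and rows downward; lengths in m; the calibration is good to about 2 mm. A picture is of the moment at which its call begins.
- finish_job(): hands the job in; it is judged then, once.
The state is a dict: "clock": time; "q": joint angles; "qd": joint speeds; "joint_torque": joint torques, N m; "tool_pos": TCP position; "eef_rot": TCP orientation; "contact_force": force on the tool from outside, world axes, zero at the start; "moment": the same for the moment, N m; "opening": opening from 0.0 (shut) to 1.0 (fully open); "finger_force": force on a finger pad.
Only numpy, scipy, OpenCV 4.12 (cv2) and the standard library are available. Lean on these libraries where they do the work, as an engineer would, in place of code of your own. Each camera call takes 0.05 s, during which the arm holds its last target. There are 200 camera calls.

## Working session

There is one attempt and no reset: what is moved stays moved. The work goes in short steps, Python scripts to look and compute and a tool call to move; the robot and the scene stay as the last step left them, time stands still between calls to the robot, and variables do not carry over. Pictures are saved under pics/ and viewed, at most 10 in all, crops included, and the job is handed in when it is done.

Besides the shell and the picture viewer there is one more tool, called after ">>>" as name(argument=value, ...), one argument or row to a line, values as JSON. move_arm: Moves the arm, as the interface text tells. Its arguments: {"type":"object","properties":{"motion":{"type":"array","items":{"type":"array","items":{"type":"number"}}},"newtons":{"type":"number"}},"required":["motion"]}

```bash
mkdir -p pics; cat > h.py <<'E'
import numpy as np, cv2
from plant import r, eyes, finish_job
def snap(n,tag):
    s=eyes.snapshot(n); cv2.imwrite(f'pics/{tag}.png',s['frame'][:,:,::-1]); np.savez(f'pics/{tag}.npz',**s); return s
def pts(s):
    z=s['z_map']; K=s['intrinsics']; v,u=np.indices(z.shape)
    c=np.stack([(u-K[0,2])/K[0,0]*z,(v-K[1,2])/K[1,1]*z,z],-1); T=s['world_to_cam']
    return (c-T[:3,3])@T[:3,:3]
def plane(s,uv,h):
    K=s['intrinsics'];T=s['world_to_cam'];o=-T[:3,:3].T@T[:3,3]
    d=np.c_[np.array(uv,float),np.ones(len(uv))]@np.linalg.inv(K).T@T[:3,:3]
    return o+d*((h-o[2])/d[:,2])[:,None]
E
python3 - <<'E'
from h import *
a=snap('scene','scene0');b=snap('top','top0')
cv2.imwrite('pics/both0.png',cv2.resize(np.vstack([a['frame'],b['frame']])[:,:,::-1],None,fx=.7,fy=.7))
print(r.get_state())
E
```

```text
{'clock': 0.1, 'q': array([-1.18617404,  0.68987221, -0.19453852,  1.56617653,  0.15731148,
        0.90249424, -0.21511232]), 'qd': array([-0.00023979, -0.00200733, -0.00124642, -0.00184075,  0.00047681,
        0.00011083,  0.00017837]), 'joint_torque': array([-2.65355513e-03, -5.28505790e+01, -1.27160087e+00, -1.53837097e+01,
       -5.26260165e-02,  2.04872267e-03,  4.28900034e-05]), 'tool_pos': array([0.21464386, 0.58642163, 0.23802503]), 'eef_rot': array([ 1.74474764e-01,  9.84661338e-01, -7.74635196e-04, -8.11398901e-05]), 'contact_force': array([-0.72590364,  0.07901917,  0.1650211 ]), 'moment': array([ 0.02895993, -0.01869768, -0.00537555]), 'finger_force': 0.0, 'opening': 0.9984354634847686}
```

View pics/top0.png

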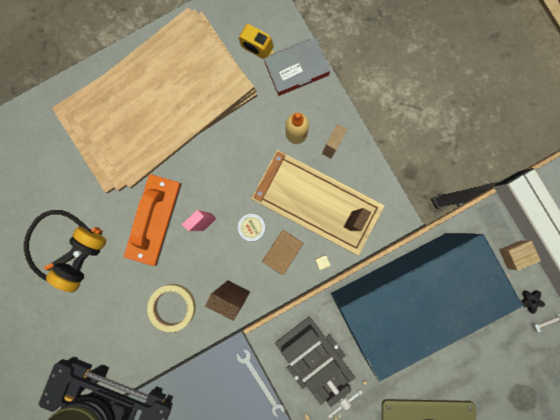

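View pics/scene0.png

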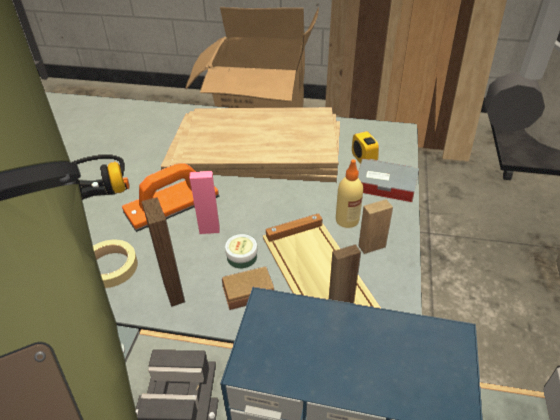

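The top view shows the board (corners about (283,152), (383,205), (360,252), (254,200)), with the stop at (268,177) and the walnut block near (357,218). The bottle is at (297,127), the short block at (335,140), and a blue cabinet stands beyond the near end.

```bash
python3 - <<'E'
from h import *
s=dict(np.load('pics/top0.npz')); P=pts(s); f=s['frame'].astype(int)
def box(m,n,k=30):
    N,l,st,c=cv2.connectedComponentsWithStats(m.astype(np.uint8))
    for i in range(1,N):
        if st[i,4]>k:
            q=P[l==i]; R=cv2.minAreaRect(q[:,:2].astype(np.float32)*1000)
            print(n,st[i,4],c[i].round(),'z',np.median(q[:,2]).round(4),'rect',np.round(R[0]),np.round(R[1]),round(R[2],1))
v,u=np.indices(P.shape[:2]); reg=(u>225)&(u<400)&(v>90)&(v<275)
z=P[...,2]
box(reg&(z>.150)&(z<.166),'h160'); box(reg&(z>.104)&(z<.116),'h110')
box(reg&(z>.027)&(z<.040),'h31'); box(reg&(z>.006)&(z<.012),'board',300); box(reg&(z>.02)&(z<.027),'cube')
c=(u>320)&(v>225)&(z>.05)&(u<525)&(v<390); box(c,'cabinet',500)
for p in [(340,295),(430,260),(480,240),(375,370),(515,300),(300,290),(400,218)]: print(p,P[p[1],p[0]].round(3))
hsv=cv2.cvtColor(s['frame'],cv2.COLOR_RGB2HSV)
for p in [(270,240),(375,228),(357,218),(352,225),(268,177)]: print(p,hsv[p[1],p[0]],P[p[1],p[0]].round(3))
cv2.imwrite('pics/crop0.png',cv2.resize(s['frame'][130:265,235:400,::-1],None,fx=4,fy=4,interpolation=cv2.INTER_CUBIC))
E
```

```text
h160 225 [361. 219.] z 0.1583 rect [502. 174.] [19. 42.] 62.1
h110 142 [296. 125.] z 0.11 rect [705. 300.] [39. 38.] 46.0
h110 289 [336. 137.] z 0.109 rect [674. 219.] [25. 51.] 61.6
h31 57 [244.  98.] z 0.0333 rect [778. 421.] [ 3. 64.] 38.8
h31 441 [268. 176.] z 0.0301 rect [601. 362.] [ 20. 119.] 62.9
h31 609 [251. 227.] z 0.0341 rect [484. 400.] [60. 61.] 0.8
h31 924 [282. 252.] z 0.0313 rect [429. 330.] [55. 85.] 57.5
h31 36 [385. 267.] z 0.031 rect [400. 101.] [ 2. 72.] 28.6
board 5191 [319. 203.] z 0.0085 rect [545. 251.] [280. 130.] 62.9
cube 119 [322. 262.] z 0.0243 rect [408. 239.] [25. 25.] 24.4
cabinet 15797 [426. 302.] z 0.1907 rect [413. 101.] [322. 317.] 28.3
(340, 295) [0.345 0.206 0.086]
(430, 260) [0.426 0.052 0.186]
(480, 240) [ 0.465 -0.038  0.192]
(375, 370) [0.226 0.155 0.19 ]
(515, 300) [ 0.356 -0.099  0.193]
(300, 290) [0.342 0.288 0.001]
(400, 218) [ 0.51   0.057 -0.003]
(270, 240) [ 42  24 159] [ 0.456  0.358 -0.001]
(375, 228) [ 43  23 156] [0.486 0.116 0.   ]
(357, 218) [ 14 112  96] [0.504 0.183 0.158]
(352, 225) [ 13 118  56] [0.49  0.191 0.147]
(268, 177) [ 14 145 163] [0.598 0.363 0.031]
```

View pics/crop0.png

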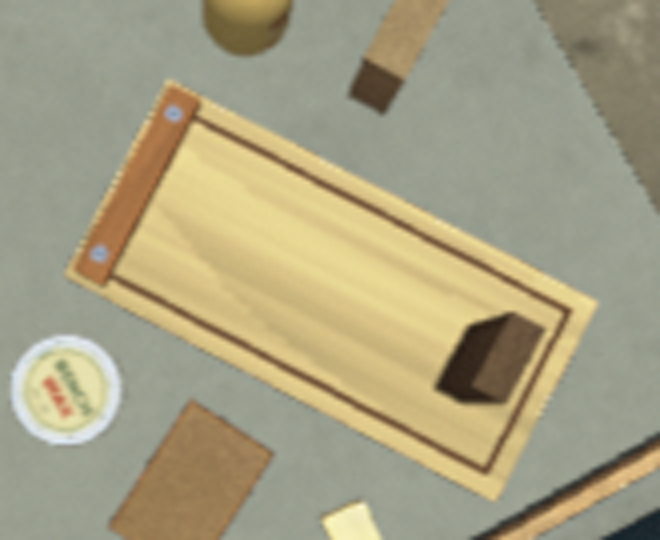

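The crop shows the outline with the walnut block upright near its near line, and the stop at the far end. Next I check clearances in the board frame.

```bash
cat >> h.py <<'E'
C=np.array([.545,.251]); A=np.deg2rad(62.9); UX=np.array([np.cos(A),np.sin(A)]); UY=np.array([-UX[1],UX[0]])
def tob(p): d=np.asarray(p)[...,:2]-C; return np.stack([d@UX,d@UY],-1)*1000
def tool(target_b, z):  # shift in tool axes (mm) from the present pose to board x,y (mm), height z (mm)
    from scipy.spatial.transform import Rotation as R
    s=r.get_state(); w=np.r_[(C+(UX*target_b[0]+UY*target_b[1])/1000),z/1000]
    q=R.from_quat(s['eef_rot']); M=q.as_matrix()
    want=np.c_[np.r_[-UX,0],np.r_[UY,0],[0,0,-1]]
    return (M.T@(w-s['tool_pos'])*1000).round(1), np.rad2deg(R.from_matrix(M.T@want).as_rotvec()).round(2)
E
python3 - <<'E'
from h import *
for n in ('top0','scene0'):
    s=dict(np.load(f'pics/{n}.npz')); P=pts(s); B=tob(P); z=P[...,2]; ok=(s['z_map']>0)
    for lo,hi in ((.04,.1),(.1,.17),(.17,.5)):
        m=ok&(z>lo)&(z<hi)&(abs(B[...,1])<110)&(B[...,0]<-101)&(B[...,0]>-260)
        print(n,lo,m.sum(), B[m][:,0].max() if m.any() else None)
    a=np.array([.215,.587]);b=np.array([.49,.14]);
    d=(b-a)/np.linalg.norm(b-a); t=(P[...,:2]-a)@d; l=abs((P[...,:2]-a)@[-d[1],d[0]])
    m=ok&(t>0)&(t<.55)&(l<.13)&(z<1)
    for k in np.arange(0,.55,.05):
        mm=m&(t>=k)&(t<k+.05); print(round(k,2), z[mm].max().round(3) if mm.any() else None,end='; ')
    print()
print(tool((-125,3),250),tool((-125,3),140))
E
```

```text
top0 0.04 423 -164.4022662198322
top0 0.1 608 -164.5302116807947
top0 0.17 2144 -165.288855886822
0.0 0.468; 0.05 0.348; 0.1 0.027; 0.15 0.213; 0.2 0.213; 0.25 0.068; 0.3 0.068; 0.35 0.195; 0.4 0.196; 0.45 0.196; 0.5 0.195; 
scene0 0.04 0 None
scene0 0.1 0 None
scene0 0.17 3258 -164.64869418239186
0.0 0.028; 0.05 0.029; 0.1 0.027; 0.15 0.213; 0.2 0.212; 0.25 0.068; 0.3 0.066; 0.35 0.194; 0.4 0.194; 0.45 0.194; 0.5 0.194; 
(array([-407.3, -325.2,  -11.4]), array([-8.0e-02, -6.0e-02, -8.3e+01])) (array([-407.3, -325. ,   98.6]), array([-8.0e-02, -6.0e-02, -8.3e+01]))
```

>>> move_arm(
  motion=[
    [0, 0, -60, 0, 0, -10, 1],
    [-44, -35, -70, 0, 0, -20, 1],
    [-88, -70, -70, 0, 0, -30, 1],
    [-132, -105, -70, 0, 0, -40, 1],
    [-176, -140, -70, 0, 0, -50, 1],
  ],
  newtons=20,
)

```text
clock: 0.72
tool_pos: [0.3327, 0.3931, 0.3085]
eef_rot: [-0.261, 0.965, -0.0, -0.0]
contact_force: [0.5, 0.2, 0.5]
opening: 0.461
finger_force: 0.0
```

```bash
python3 -c "
from h import *
print(tool((-125,3),300),r.get_state()['clock'])"
```

```text
(array([  -5. , -294.6,    8.6]), array([-3.000e-02, -3.000e-02, -3.266e+01])) 0.725
```

>>> move_arm(
  motion=[
    [-1, -60, 5, 0, 0, -10, 1],
    [-2, -120, 9, 0, 0, -20, 1],
    [-3, -180, 9, 0, 0, -30, 1],
    [-4, -240, 9, 0, 0, -33, 1],
    [-5, -294, 9, 0, 0, -33, 1],
  ],
)

```text
clock: 1.35
tool_pos: [0.4836, 0.1401, 0.2994]
eef_rot: [-0.521, 0.853, 0.0, -0.0]
contact_force: [-0.1, -0.2, 0.6]
opening: 0.003
finger_force: 0.0
```

>>> move_arm(
  motion=[
    [0, 0, 0, 0, 0, 0, 1],
    [0, 0, 0, 0, 0, 0, 1],
  ],
)

```text
clock: 1.6
tool_pos: [0.4823, 0.1432, 0.2996]
eef_rot: [-0.522, 0.853, 0.001, -0.0]
contact_force: [-0.8, 0.0, 0.4]
opening: 0.006
finger_force: 0.0
```

```bash
python3 -c "
from h import *
print(tool((-125,3),300),tool((-125,3),145),r.get_state()['clock'],tob(r.get_state()['tool_pos']))"
```

```text
(array([ 0.5, -3.7, -0.5]), array([0.06, 0.02, 0.02])) (array([  0.5,  -3.9, 154.5]), array([0.06, 0.02, 0.02])) 1.6 [-124.51240139    6.69554863]
```

>>> move_arm(
  motion=[
    [0, -4, 40, 0, 0, 0, 1],
    [0, -4, 80, 0, 0, 0, 1],
    [0, -4, 120, 0, 0, 0, 1],
    [0, -4, 155, 0, 0, 0, 1],
    [0, -4, 155, 0, 0, 0, 1],
  ],
)

```text
clock: 2.22
tool_pos: [0.4841, 0.1422, 0.1432]
eef_rot: [-0.523, 0.852, 0.001, -0.002]
contact_force: [-0.1, -0.3, 0.1]
opening: 0.007
finger_force: 0.0
```

```bash
python3 -c "
from h import *
b=snap('top','top1')
print(tob(r.get_state()['tool_pos']),r.get_state()['tool_pos'])
P=pts(b);z=P[...,2];v,u=np.indices(z.shape);m=(u>330)&(u<400)&(v>190)&(v<250)&(z>.15)&(z<.165)
print(tob(P[m]).mean(0),m.sum())
cv2.imwrite('pics/c1.png',cv2.resize(b['frame'][100:280,230:430,::-1],None,fx=3,fy=3))"
```

```text
[-123.78343028    3.70317382] [0.48531448 0.14249337 0.14465143]
[-87.69138224   3.55880638] 224
```

View pics/c1.png

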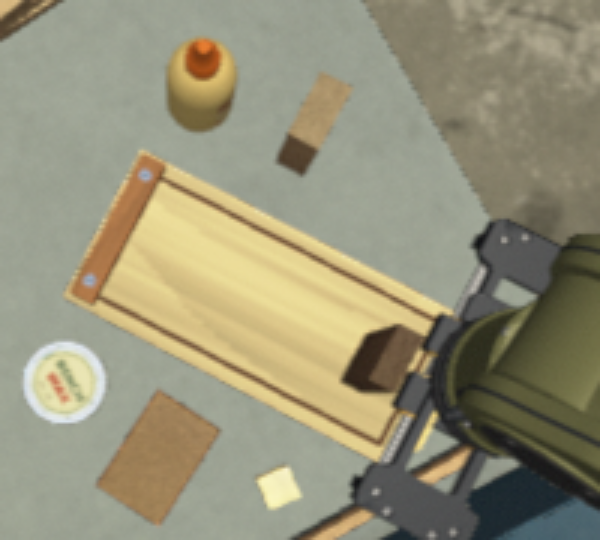

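The view shows the closed fingers squarely behind the block, at about (420,365) in the crop. Now I'll push slowly.

>>> move_arm(
  motion=[
    [-7, 0, 0, 0, 0, 0, 1],
    [-13, 0, 0, 0, 0, 0, 1],
    [-18, 0, 0, 0, 0, 0, 1],
    [-22, 0, 0, 0, 0, 0, 1],
    [-26, 0, 0, 0, 0, 0, 1],
  ],
)

```text
clock: 2.9
tool_pos: [0.4984, 0.1641, 0.1448]
eef_rot: [-0.522, 0.853, -0.0, 0.0]
contact_force: [-0.3, -0.1, -0.7]
opening: 0.004
finger_force: 0.0
```

>>> move_arm(
  motion=[
    [-4, 0, 0, 0, 0, 0, 1],
    [-8, 0, 0, 0, 0, 0, 1],
    [-12, 0, 0, 0, 0, 0, 1],
    [-16, 0, 0, 0, 0, 0, 1],
    [-16, 0, 0, 0, 0, 0, 1],
  ],
)

```text
clock: 3.52
tool_pos: [0.5057, 0.1787, 0.1447]
eef_rot: [-0.522, 0.853, 0.0, 0.0]
contact_force: [-0.3, -0.7, -0.1]
opening: 0.007
finger_force: 0.0
```

```bash
cat > look.py <<'E'
from h import *
import sys
n=sys.argv[1]; b=snap('top',n); print(r.get_state()['clock'],tob(r.get_state()['tool_pos']),r.get_state()['tool_pos'])
P=pts(b);z=P[...,2];B=tob(P);hsv=cv2.cvtColor(b['frame'],cv2.COLOR_RGB2HSV)
m=(z>.020)&(z<.19)&(B[...,0]>-125)&(B[...,0]<112)&(abs(B[...,1])<60)
print('pts',m.sum())
ml=m&(z<.034)&(z>.022)
if ml.sum()>20: print('lying z',np.median(z[ml]),cv2.minAreaRect(B[ml].astype(np.float32)),B[ml].min(0),B[ml].max(0))
if m.any(): print('max z left',z[m].max())
cv2.imwrite(f'pics/{n}c.png',cv2.resize(b['frame'][100:280,230:430,::-1],None,fx=3,fy=3))
E
python3 look.py t2
```

```text
3.575 [-82.69736031   2.06064595] [0.50549323 0.17832047 0.14468106]
pts 1013
max z left 0.11436938881478657
```

View pics/t2c.png

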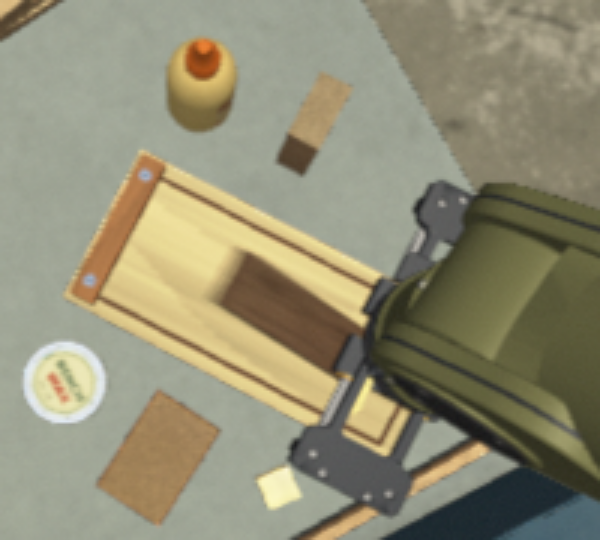

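The block is caught mid-fall in the crop, its head blurred near (235,275). I'll back off while it settles.

>>> move_arm(
  motion=[
    [5, 0, 0, 0, 0, 0, 1],
    [15, 0, 0, 0, 0, 0, 1],
    [30, 0, 0, 0, 0, 0, 1],
    [38, 0, 0, 0, 0, 0, 1],
    [38, 0, 0, 0, 0, 0, 1],
  ],
)

```text
clock: 4.2
tool_pos: [0.4879, 0.1433, 0.1447]
eef_rot: [-0.521, 0.853, -0.0, -0.0]
contact_force: [-0.6, 0.6, 0.3]
opening: 0.001
finger_force: 0.0
```

```bash
python3 look.py t3; python3 -c "
from h import *
s=snap('scene','s3')
P=pts(s);B=tob(P);z=P[...,2];m=(z>.022)&(z<.034)&(B[...,0]>-125)&(B[...,0]<110)&(abs(B[...,1])<60)
print(m.sum(),cv2.minAreaRect(B[m].astype(np.float32)))"
```

```text
4.25 [-120.97870573    1.81692138] [0.48827132 0.1441309  0.1448224 ]
pts 1239
lying z 0.027292218782543228 ((2.12115478515625, 2.071565628051758), (42.08147048950195, 149.75640869140625), 89.12983703613281) [-72.87831106 -20.0748446 ] [77.19492545 23.94755673]
max z left 0.03504761522599547
0 ((0.0, 0.0), (0.0, 0.0), 0.0)
```

View pics/t3c.png

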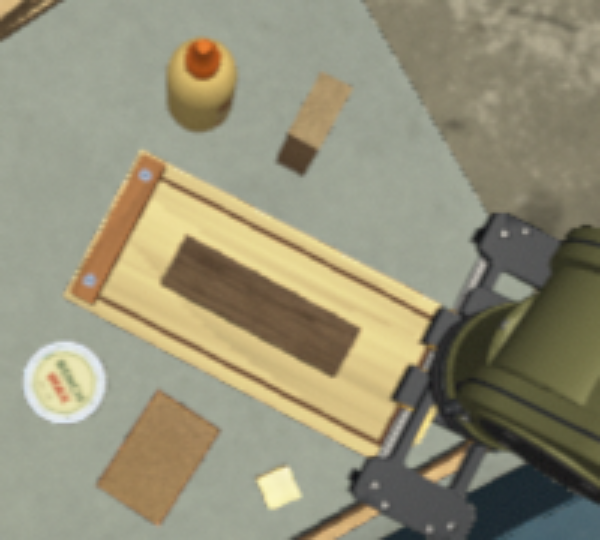

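The block lies flat and aligned between about (185,240) and (335,375). It is 38 mm short of the stop. Next I descend behind its foot end.

>>> move_arm(
  motion=[
    [-23, 0, 0, 0, 0, 0, 1],
    [-23, 0, 40, 0, 0, 0, 1],
    [-23, 0, 80, 0, 0, 0, 1],
    [-23, 0, 110, 0, 0, 0, 1],
    [-23, 0, 125, 0, 0, 0, 1],
  ],
)

```text
clock: 4.92
tool_pos: [0.4983, 0.1654, 0.0183]
eef_rot: [-0.522, 0.853, 0.0, -0.001]
contact_force: [-0.1, 0.6, 0.1]
opening: 0.005
finger_force: 0.0
```

>>> move_arm(
  motion=[
    [0, 0, 0, 0, 0, 0, 1],
    [0, 0, 0, 0, 0, 0, 1],
  ],
)

```text
clock: 5.18
tool_pos: [0.4994, 0.1653, 0.0206]
eef_rot: [-0.522, 0.853, 0.0, 0.001]
contact_force: [0.2, 0.3, -0.6]
opening: 0.005
finger_force: 0.0
```

```bash
python3 look.py t4
```

```text
5.225 [-97.06339786   1.475504  ] [0.49946975 0.16526508 0.02077611]
pts 1669
lying z 0.027186792816591785 ((2.0835113525390625, 1.80670166015625), (42.386165618896484, 149.90660095214844), 89.00409698486328) [-72.91707615 -20.42467973] [77.26482045 24.17174386]
max z left 0.1858232755199816
```

>>> move_arm(
  motion=[
    [-6, 0, 1, 0, 0, 0, 1],
    [-12, 0, 1, 0, 0, 0, 1],
    [-17, 0, 1, 0, 0, 0, 1],
    [-22, 0, 1, 0, 0, 0, 1],
    [-27, 0, 1, 0, 0, 0, 1],
  ],
)

```text
clock: 5.85
tool_pos: [0.511, 0.1889, 0.0187]
eef_rot: [-0.522, 0.853, -0.0, -0.0]
contact_force: [-1.0, -1.0, 0.5]
opening: 0.007
finger_force: 0.6
```

>>> move_arm(
  motion=[
    [-5, 0, 0, 0, 0, 0, 1],
    [-10, 0, 0, 0, 0, 0, 1],
    [-14, 0, 0, 0, 0, 0, 1],
    [-17, 0, 0, 0, 0, 0, 1],
    [-19, 0, 0, 0, 0, 0, 1],
  ],
)

```text
clock: 6.48
tool_pos: [0.5197, 0.206, 0.0187]
eef_rot: [-0.522, 0.853, 0.0, 0.0]
contact_force: [-0.4, -0.9, 0.5]
opening: 0.01
finger_force: 0.4
```

```bash
python3 look.py t5
```

```text
6.525 [-51.27409877   2.05056417] [0.51981691 0.20628926 0.01871191]
pts 1300
lying z 0.027137705882280386 ((42.76717758178711, 3.324056625366211), (133.0099639892578, 42.2493896484375), 0.030417991802096367) [-23.73741614 -17.79926872] [109.28061531  24.46695469]
max z left 0.18208678432042014
```

>>> move_arm(
  motion=[
    [-1.5, 0, 0, 0, 0, 0, 1],
    [-3, 0, 0, 0, 0, 0, 1],
    [-4, 0, 0, 0, 0, 0, 1],
    [-5, 0, 0, 0, 0, 0, 1],
    [-5, 0, 0, 0, 0, 0, 1],
  ],
)

```text
clock: 7.15
tool_pos: [0.522, 0.2105, 0.0187]
eef_rot: [-0.522, 0.853, 0.0, 0.0]
contact_force: [-0.9, -0.3, 0.0]
opening: 0.009
finger_force: 0.1
```

>>> move_arm(
  motion=[
    [-0.5, 0, 0, 0, 0, 0, 1],
    [-1, 0, 0, 0, 0, 0, 1],
    [-1, 0, 0, 0, 0, 0, 1],
  ],
)

```text
clock: 7.52
tool_pos: [0.5221, 0.2107, 0.0187]
eef_rot: [-0.522, 0.853, -0.0, -0.0]
contact_force: [-1.2, -1.2, 1.9]
opening: 0.005
finger_force: 1.0
```

```bash
python3 look.py t6
```

```text
7.575 [-46.25781958   1.95463862] [0.52218744 0.21071112 0.01871343]
pts 1241
lying z 0.027138402568628667 ((48.09225845336914, 3.3288955688476562), (42.240665435791016, 127.47815704345703), 89.90062713623047) [-15.64969793 -17.88019867] [111.83771028  24.39895691]
max z left 0.18381258393026098
```

>>> move_arm(
  motion=[
    [-1, 0, 0, 0, 0, 0, 1],
    [-2, 0, 0, 0, 0, 0, 1],
    [-2, 0, 0, 0, 0, 0, 1],
  ],
)

```text
clock: 7.95
tool_pos: [0.5222, 0.2107, 0.0186]
eef_rot: [-0.521, 0.853, -0.001, -0.002]
contact_force: [-3.5, -4.8, 5.3]
opening: 0.001
finger_force: 3.0
```

>>> move_arm(
  motion=[
    [-1, 0, 0, 0, 0, 0, 1],
    [-2, 0, 0, 0, 0, 0, 1],
    [-2, 0, 0, 0, 0, 0, 1],
  ],
)

```text
clock: 8.32
tool_pos: [0.5222, 0.2108, 0.0185]
eef_rot: [-0.521, 0.853, -0.002, -0.004]
contact_force: [-4.7, -8.3, 7.6]
opening: 0.008
finger_force: 4.5
```

The block has seated: the force climbs with no further travel. Now I retreat.

>>> move_arm(
  motion=[
    [3, 0, 0, 0, 0, 0, 1],
    [7, 0, 0, 0, 0, 0, 1],
    [15, 0, 0, 0, 0, 0, 1],
    [30, 0, 0, 0, 0, 0, 1],
    [40, 0, 0, 0, 0, 0, 1],
  ],
)

```text
clock: 8.95
tool_pos: [0.5054, 0.1777, 0.0187]
eef_rot: [-0.522, 0.853, -0.0, -0.0]
contact_force: [-0.2, 0.0, -0.3]
opening: 0.009
finger_force: 0.0
```

>>> move_arm(
  motion=[
    [0, 0, -40, 0, 0, 0, 1],
    [0, 0, -90, 0, 0, 0, 1],
    [0, 0, -140, 0, 0, 0, 1],
    [20, 0, -190, 0, 0, 0, 1],
    [40, 0, -220, 0, 0, 0, 1],
  ],
)

```text
clock: 9.57
tool_pos: [0.4879, 0.1429, 0.2409]
eef_rot: [-0.522, 0.853, -0.001, 0.001]
contact_force: [-0.2, -0.2, -0.0]
opening: 0.006
finger_force: 0.0
```

>>> move_arm(
  motion=[
    [0, 0, 0, 0, 0, 0, 1],
    [0, 0, 0, 0, 0, 0, 1],
  ],
)

```text
clock: 9.82
tool_pos: [0.4875, 0.1433, 0.238]
eef_rot: [-0.522, 0.853, 0.0, -0.0]
contact_force: [-0.3, 0.3, 0.1]
opening: 0.004
finger_force: 0.0
```

```bash
sed -i 's/<112/<114/' look.py; python3 look.py t7
```

```text
9.875 [-121.8470587     2.37523969] [0.48737872 0.14361222 0.23763631]
pts 1227
lying z 0.027206339747187926 ((39.365760803222656, 3.143522262573242), (42.378807067871094, 148.82933044433594), 89.87112426757812) [-35.01195936 -18.03658822] [113.7916418   24.41442419]
max z left 0.03259814805067158
```

View pics/t7c.png

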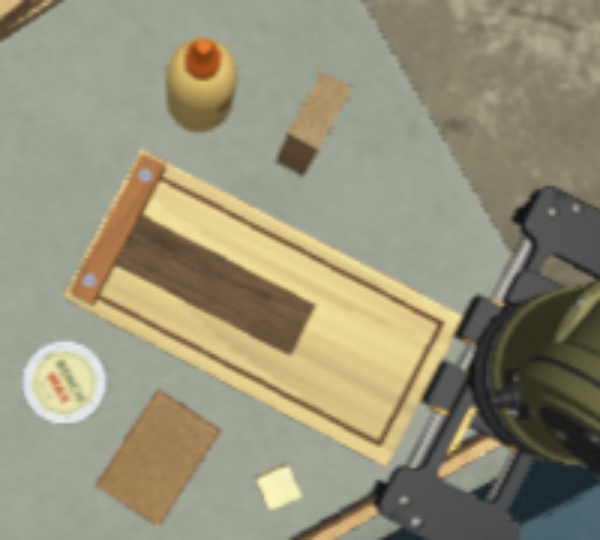

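The block lies flat and inside the lines. Its head touches the stop at about (128,240), its foot end is near (303,330), and everything else looks unmoved.

```bash
python3 -c "
from h import *
print(finish_job())"
```

```text
the job is handed in; nothing more can be done
None
```

The walnut block was tipped over and pushed until its far end met the stop; it lies flat inside the outline, nothing else looks moved in the last top view, and the job was handed in at about 10 s on the robot's clock.

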